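Ready a plaster casting frame

TASK

Get the wooden casting frame ready for plaster: pick up the little tray by its handle, tip its four plaster chunks into the open part of the frame, and set the empty tray down flat on the table. Then draw the stem from its stand, lower it through the guide hole in the frame's bridge without ever touching the bridge, and finish still holding it there: upright, centred in the hole, still, its tip about midway between the bridge and the frame's floor and touching nothing. Leave everything else on the table where it is.

Things in the scene. Friction and masses are not known exactly. Their poses are not given: they have to be found in the camera images.
- mould: the casting frame, fixed: an open-topped plywood box 150 (its x) by 250 (its y) by 78 mm high, walls and floor 8 mm thick. Origin: centre of its underside, z up. The bridge covers its -y end, from y = -125 to -45 mm; the rest (y = -45 to 117, x = -67 to 67 mm) is open
- bridge_hole0 (a point): centre of the guide hole at its upper mouth, 98 mm above the table; axes as the frame's. Hole 26 mm across, vertical, right through the bridge, a plywood board 20 mm thick lying on the frame's rim (underside 78 mm above the table, 70 mm above the frame's floor). It lies at x = 0, y = -85 mm of the frame
- tray: loose pale wooden tray, 130 g: floor 110 (x) by 80 (y) by 4 mm, side walls 26 mm high, back wall 38 mm high; its -x end is the open mouth (no lip), the handle sticks out at the +x end. Origin: centre of the floor's underside, z up. The floor is smooth: chunks begin to slide when it is tipped about 15 to 25 degrees, and run out well at 45; the tray stands mouth roughly towards the robot, on the left or on the right of the frame
- tray_grip (a point): where to grip the handle: 80 mm behind (+x) the tray's origin, 30 mm above its underside. Handle: bar 16 mm wide (y), 16 mm high (22 to 38 mm above the table), from x = 55 to 115 mm; free space below it. Axes as the tray's
- tray_mouth (a point): middle of the mouth's edge on the tray's floor, x = -55, z = 4 mm of the tray. Axes as the tray's
- piece0: loose plaster chunk, round, 24 mm across, 16 high, 20 g, lying in the tray; origin: centre of its underside
- piece1: loose plaster chunk, 24 x 20 x 17 mm block, 20 g, lying in the tray; origin: centre of its underside
- piece2: loose plaster chunk, round, 24 mm across, 16 high, 20 g, lying in the tray; origin: centre of its underside
- piece3: loose plaster chunk, 24 x 20 x 17 mm block, 20 g, lying in the tray; origin: centre of its underside
- stand: fixed dark wooden block 70 x 70 x 60 mm high; the stem stands in the middle of its top in a hole 14 mm across and 45 mm deep. Origin: centre of its underside
- stem: loose wooden stem, 50 g: round shaft 12 mm across and 110 mm long with a square grip block 24 x 24 x 40 mm on top of it (sides along x and y), 150 mm in all. Stands upright in the stand, its top 165 mm above the table. Origin: centre of the shaft's lower end, z up along the shaft
- stem_tip (a point): centre of the shaft's lower end
- stem_head (a point): centre of the grip block, 130 mm above the tip along the shaft
- tape: bystander: roll of sticky tape lying flat, 100 mm across, 48 high; leave it alone
- scissors: bystander: scissors with black rings, lying flat, about 200 long, 10 high; leave it alone
- bowl: bystander: white bowl of beans, 110 mm across, 50 high; leave it alone
- tiles: bystander: stack of three white square plaster tiles, 85 wide, 36 high; leave it alone
- glue: bystander: white bottle, 52 mm across, 130 high; leave it alone
- pencil_cup: bystander: white cup of pencils, 72 mm across, 150 high with the pencils; leave it alone
- brush: bystander: paint brush lying flat; leave it alone
- bridge: the plywood bridge with the guide hole, fixed to the frame, 150 (x) by 80 (y) by 20 mm; origin: centre of its underside, on the guide hole's axis, 78 mm above the table
There are look-alikes about, which are no part of the job. Leave any green look-alike of the tray alone.

How it is judged (in metres and radians):
On the way, in this order (a step that is already met when the one before it is completed fails the run):
1. all four chunks lie in the casting frame, tipped from the lifted tray (x of piece0 in the frame of mould between -0.068 and 0.068 m and y of piece0 in the frame of mould between -0.118 and 0.118 m and z of piece0 in the frame of mould between 0 and 0.066 m and x of piece1 in the frame of mould between -0.068 and 0.068 m and y of piece1 in the frame of mould between -0.118 and 0.118 m and z of piece1 in the frame of mould between 0 and 0.066 m and x of piece2 in the frame of mould between -0.068 and 0.068 m and y of piece2 in the frame of mould between -0.118 and 0.118 m and z of piece2 in the frame of mould between 0 and 0.066 m and x of piece3 in the frame of mould between -0.068 and 0.068 m and y of piece3 in the frame of mould between -0.118 and 0.118 m and z of piece3 in the frame of mould between 0 and 0.066 m and height (world z) of tray above 0.03 m), for 0.2 s.
2. the tray lies flat on the table, released (height (world z) of tray below 0.006 m and angle between tray's own z axis and vertical below 0.1 rad and contact force between the fingers and tray below 0.05 N), for 0.2 s.
3. the held stem's tip has passed right through the guide hole (z of stem_tip in the frame of bridge_hole0 below -0.022 m and horizontal distance between stem_tip and bridge_hole0 below 0.007 m and contact force between the fingers and stem above 0.5 N), for 0.2 s.
At the end, for the whole second after the job is handed in: Four chunks in the frame, below its rim; tray flat on the table, released; stem held in the fingers, still, within 4 degrees of upright, its tip within 5 mm of the guide hole's axis and 18 to 54 mm above the frame's floor, touching neither frame, bridge nor chunk (all of step 2 and x of piece0 in the frame of mould between -0.068 and 0.068 m and y of piece0 in the frame of mould between -0.118 and 0.118 m and z of piece0 in the frame of mould between 0 and 0.066 m and x of piece1 in the frame of mould between -0.068 and 0.068 m and y of piece1 in the frame of mould between -0.118 and 0.118 m and z of piece1 in the frame of mould between 0 and 0.066 m and x of piece2 in the frame of mould between -0.068 and 0.068 m and y of piece2 in the frame of mould between -0.118 and 0.118 m and z of piece2 in the frame of mould between 0 and 0.066 m and x of piece3 in the frame of mould between -0.068 and 0.068 m and y of piece3 in the frame of mould between -0.118 and 0.118 m and z of piece3 in the frame of mould between 0 and 0.066 m and z of stem_tip in the frame of bridge_hole0 between -0.072 and -0.036 m and horizontal distance between stem_tip and bridge_hole0 below 0.005 m and angle between stem's own z axis and vertical below 0.07 rad and contact force between the fingers and stem above 0.5 N and contact force between stem and mould below 0.05 N and linear speed of stem below 0.02 m/s and contact force between stem and piece0 below 0.05 N and contact force between stem and piece1 below 0.05 N and contact force between stem and piece2 below 0.05 N and contact force between stem and piece3 below 0.05 N); the arm keeps its last pose, push and grip.
It fails at once if the stem touches the bridge (contact force between stem and bridge above 0.2 N).
It fails at once if a bystander is disturbed (moved more than 30 mm) (distance of any of tape, scissors, bowl, tiles, glue, pencil_cup, brush from where it was at the start of the episode above 0.03 m).
It also fails if it takes over 72 s, if anything falls off the work surface, if the arm or the gripper's body presses on something with over 40 N, if the wrist force passes 120 N, or if a joint passes its speed limit or range.

ROBOT

A 6-joint arm with a two-finger parallel gripper is mounted at the origin on the work surface. World frame = base frame: x ahead of the robot, y to its left, z up, the work surface at z = 0. Lengths are in m, angles in degrees, forces in N, time in s.
With the tool pointing down it reaches from about 0.375 to 0.925 m from the base axis. Payload 5.7 kg.
Tool frame: the origin (TCP) lies on the centre line of the jaws, within the pads' length; the fingertips stand 19 mm ahead of it and the grasp point (between the pads) is the TCP; x points along the fingers, y is the direction in which the jaws open and shut, and the axes are right-handed (so a half turn about x gives the same grasp; the last joint's range is limited). The gripper opens to 88 mm and grips with 3 to 60 N. Pads are 20 mm wide; open, the fingers measure 115 mm over their backs; the gripper's body (75 mm by 178 mm) begins 61 mm behind the grasp point.
Start: joints at [-69.849, 20.558, 86.54, -0, 72.909, -6.595], TCP at [0.27, -0.536, 0.242] pointing down, gripper open.
Joint ranges: [-170.27, 170.27], [-57.76, 135], [12.27, 136.19], [-55.21, 235.2], [11.17, 155.16], [-170.74, 170.74]. Speed limits (degrees/s): [136.94, 136.94, 180, 180, 180, 180].

INTERFACE

Orientations are given as [roll, pitch, yaw] about the fixed x, y, z axes, in that order (R = Rz(yaw) Ry(pitch) Rx(roll)).
In Python, from rig import env gives the robot as it stands. The module is installed in compiled form; this text tells all that it offers.
- The arm moves only by the tool drive_tool, never from a script. Its argument "increments" is a list of rows, each a list of 7 numbers: the turn, a rotation vector about the tool's x, y, z in degrees, then the shift along the tool's x, y, z in cm, then the finger opening in cm, from 0 to 8.78. A call has 1 to 12 rows; each row shifts and turns the pose as measured when the row begins, along the tool's axes as they then stand; what a row does not reach is not made up. A row lasts 1/10 s, in which the tool goes at most 50 mm and 8.59 degrees, less where a joint would pass 70% of its speed; a pose out of reach is approached as far as the arm can. A call with a gripper value outside its range is refused whole. The fingers move at their own pace and stop on an object; "force" is the grip in N (left out, the last holds). Time passes only in rows, so rows that do not move let the fingers close. It gives the time, the measured TCP pose, the force and the opening at its end, in the units of the state.
- env.observe(): the state, without advancing time (a new reading comes with each control period).
- env.snapshot(name): name is "side" or "top"; returns a dict with "image" (400x640x3 uint8, red, green, blue), "K" (3x3 intrinsics, pixels), "cam_to_world" (4x4, takes a point from camera to world coordinates). Camera axes: x right, y down, z forward; pixel columns grow to the right and rows downward; lengths in m; the calibration is good to about 2 mm. A picture is of the moment at which its call begins. There is no depth.
- env.sign_off(): hands the job in, once; it reports no verdict.
The state is a dict: "time": time; "joint_pos": joint angles; "dq": joint speeds; "joint_torque": joint torques, N m; "position": TCP position; "tool_rot": TCP orientation; "contact_force": force on the tool from outside, world axes, zero at the start; "torque": the same for the moment, N m; "width": opening from 0.0 (shut) to 1.0 (fully open).
Only numpy, scipy, OpenCV 4.12 (cv2) and the standard library are available. Lean on these libraries where they do the work, as an engineer would, in place of code of your own. Each camera call takes 0.05 s, during which the arm holds its last target. There are 200 camera calls.

## Working session

There is one attempt and no reset: what is moved stays moved. The work goes in short steps, Python scripts to look and compute and a tool call to move; the robot and the scene stay as the last step left them, time stands still between calls to the robot, and variables do not carry over. Pictures are saved under pics/ and viewed, about 8 in all and at most 12, crops included, and the job is handed in when it is done.

Besides the shell and the picture viewer there is one more tool, called after "Request:" in YAML: its name, and indented under it one key for each argument. drive_tool: Moves the arm, as the interface text tells. Its arguments: {"type":"object","properties":{"increments":{"type":"array"},"force":{"type":"number"}},"required":["increments"]}

```bash
mkdir -p pics; python3 - <<'E'
from rig import env
import cv2,numpy as np,pickle
print(env.observe())
for n in("top","side"):
    s=env.snapshot(n); pickle.dump(s,open(n+".pkl","wb")); cv2.imwrite(f"pics/{n}0.png",s["image"][:,:,::-1]); print(n,s["K"].round(1).tolist(),s["cam_to_world"].round(4).tolist())
E
```

```text
{'time': 0.0, 'joint_pos': array([-6.98490675e+01,  2.05989421e+01,  8.65971492e+01,  1.73773333e-03,
        7.29064034e+01, -6.59764400e+00]), 'dq': array([ 0.00804738, -0.04239952,  0.0222778 , -0.00213289, -0.00693952,
       -0.03375964]), 'joint_torque': array([ 2.18250658e-03, -5.15360463e+01, -2.70729339e+01,  6.75996160e-02,
        3.47817235e-02, -1.62065858e-04]), 'position': array([ 0.26980363, -0.53521345,  0.24081128]), 'tool_rot': array([-97.52555298,  89.89749177, 109.22251122]), 'contact_force': array([-0.11758739,  0.53981028,  0.6582159 ]), 'torque': array([-0.01472655, -0.00392182, -0.03734037]), 'width': 0.9992697129948837}
top [[430.5, 0.0, 322.9], [0.0, 430.5, 201.5], [0.0, 0.0, 1.0]] [[0.0136, -0.9932, 0.1159, 0.3773], [-0.9999, -0.0133, 0.0033, -0.004], [-0.0017, -0.1159, -0.9933, 1.4676], [0.0, 0.0, 0.0, 1.0]]
side [[367.1, 0.0, 324.8], [0.0, 367.1, 198.0], [0.0, 0.0, 1.0]] [[-0.9711, -0.111, 0.2113, 0.2798], [-0.238, 0.5153, -0.8233, 1.0199], [-0.0175, -0.8498, -0.5268, 0.7556], [0.0, 0.0, 0.0, 1.0]]
```

View pics/top0.png

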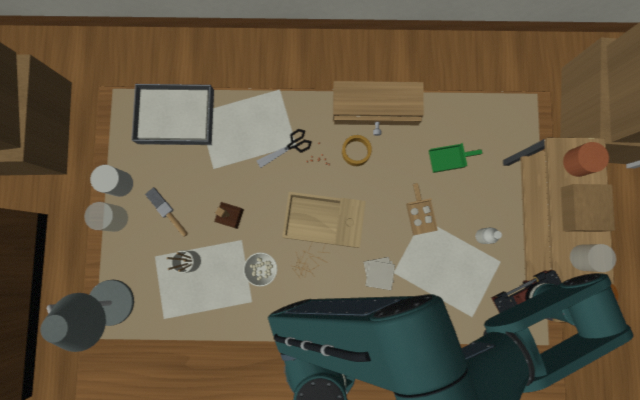

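View pics/side0.png

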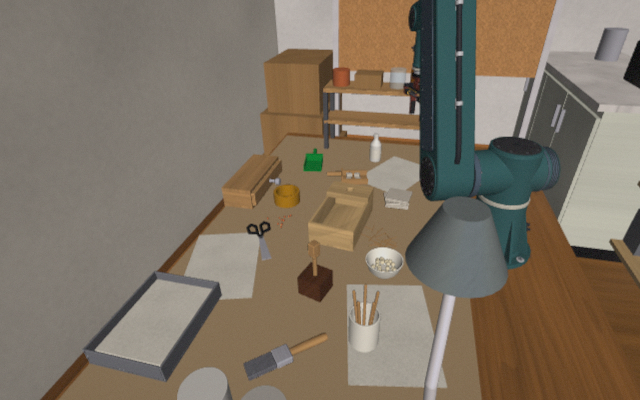

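Top view: frame at about (324,220) with the bridge on its right end, tray at (421,213) with the handle up at (417,190), stand and stem at (229,214). Next, a combined zoom.

```bash
cat >h.py <<'E'
import numpy as np,cv2,pickle
def ld(n): return pickle.load(open(n+".pkl","rb"))
def ray(s,uv):
    d=np.linalg.inv(s["K"])@np.array([uv[0],uv[1],1.]); T=s["cam_to_world"]; return T[:3,3],T[:3,:3]@d
def onz(s,uv,z):
    o,d=ray(s,uv); return o+d*(z-o[2])/d[2]
def tri(sa,a,sb,b):
    A=[];B=[]
    for s,u in((sa,a),(sb,b)):
        o,d=ray(s,u); d=d/np.linalg.norm(d); P=np.eye(3)-np.outer(d,d); A.append(P);B.append(P@o)
    x=np.linalg.lstsq(np.vstack(A),np.hstack(B),rcond=None)[0]
    return x, np.linalg.norm(np.vstack(A)@x-np.hstack(B))
def proj(s,p):
    T=s["cam_to_world"]; c=T[:3,:3].T@(np.asarray(p)-T[:3,3]); q=s["K"]@c; return q[:2]/q[2]
E
python3 - <<'E'
from h import *
t=ld("top")["image"];s=ld("side")["image"]
r=lambda c,k:cv2.resize(c,None,fx=k,fy=k,interpolation=cv2.INTER_CUBIC)
a=r(t[180:255,275:445],4.7)  # frame+tray
b=r(t[195:235,205:255],6)
c=r(s[160:305,290:415],2.6)
W=800;im=np.zeros((a.shape[0]+240,W,3),np.uint8)
im[:a.shape[0],:a.shape[1]]=a[:,:W]
im[a.shape[0]:a.shape[0]+b.shape[0],:b.shape[1]]=b
c=r(s[160:270,290:410],2.18); im[a.shape[0]:,310:310+c.shape[1]]=c[:240]
d=r(s[230:305,290:340],3.1);im[a.shape[0]:a.shape[0]+d.shape[0],600:600+d.shape[1]]=d
print(im.shape,a.shape,b.shape,c.shape,d.shape)
cv2.imwrite("pics/z1.png",im[:,:,::-1])
E
```

```text
(592, 800, 3) (352, 799, 3) (240, 300, 3) (240, 262, 3) (232, 155, 3)
```

View pics/z1.png

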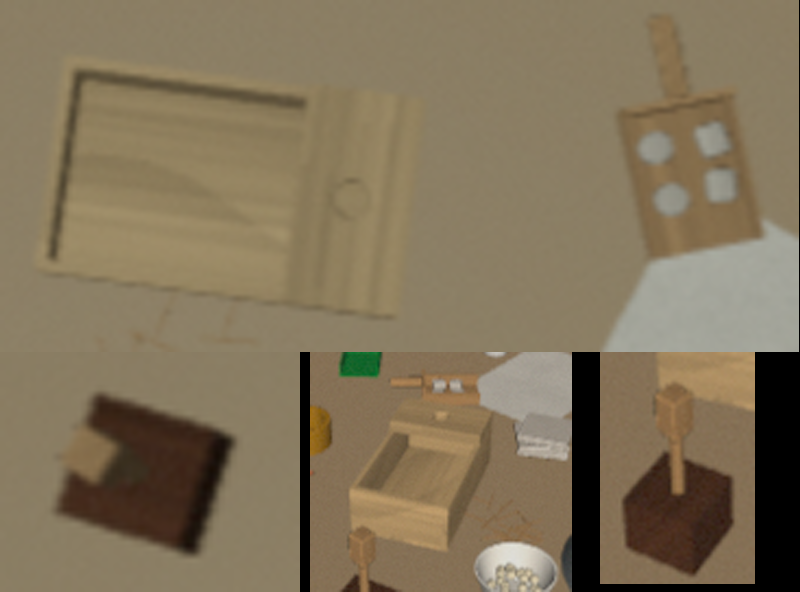

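The zoom shows the hole at crop (351,199), the frame's rim and bridge corners, the tray's handle at (655..677, 12..98), and the stem head at (93,457).

```bash
python3 - <<'E'
from h import *
T=ld("top");S=ld("side")
A=lambda x,y:(275+(x+.5)/4.7-.5,180+(y+.5)/4.7-.5)
B=lambda x,y:(205+(x+.5)/6-.5,195+(y-352+.5)/6-.5)
D=lambda x,y:(290+(x-600+.5)/3.1-.5,230+(y-352+.5)/3.1-.5)
C=lambda x,y:(290+(x-310+.5)/2.18-.5,160+(y-352+.5)/2.18-.5)
# frame: corners fit (similarity: yaw, x,y) from top corners
obj=np.array([[.075,.125],[-.075,.125],[.075,-.125],[-.075,-.125]])
px=[(67,58,.078),(38,270,.078),(423,95,.098),(397,317,.098)]
W=np.array([onz(T,A(a,b),z)[:2] for a,b,z in px]);print(W.round(4).tolist())
def fit(o,w):
    oc,wc=o.mean(0),w.mean(0);H=(o-oc).T@(w-wc);th=np.arctan2(H[0,1]-H[1,0],H[0,0]+H[1,1])
    R=np.array([[np.cos(th),-np.sin(th)],[np.sin(th),np.cos(th)]]);t=wc-R@oc
    return th,R,t,(o@R.T+t-w)
th,R,t,e=fit(obj,W);print("frame",np.degrees(th),t.round(4),"res mm",(e*1e3).round(1).tolist(),"hole",(R@[0,-.085]+t).round(4))
print("hole direct",onz(T,A(351,199),.098).round(4),"side",onz(S,C(441,415.5),.098).round(4))
obj=np.array([[.055,.040],[.055,-.040],[-.055,.04],[-.055,-.04],[.115,0],[.055,0]])
px=[(618,108,.038),(735,93,.038),(650,258,.026),(763,236,.026),(661,14,.038),(677,98,.038)]
W=np.array([onz(T,A(a,b),z)[:2] for a,b,z in px])
th,R,t,e=fit(obj,W);print("tray",np.degrees(th),t.round(4),"res",(e*1e3).round(1).tolist(),"grip",(R@[.08,0]+t).round(4))
for p in[(655,148),(712,138),(669,199),(721,185)]: print("piece",R.T@(onz(T,A(*p),.02)[:2]-t))
print("handle pts", W[4:].round(4).tolist())
obj=np.array([[.035,.035],[.035,-.035],[-.035,.035],[-.035,-.035]])
px=[(97,395,.06),(232,437,.06),(57,512,.06),(196,552,.06)]
W=np.array([onz(T,B(a,b),z)[:2] for a,b,z in px]);th,R,t,e=fit(obj,W);print("stand",np.degrees(th),t.round(4),(e*1e3).round(1).tolist())
print("head top",onz(T,B(93,454),.165).round(4),"side shaft root",onz(S,D(679,493),.06).round(4),"side top",onz(S,D(674,391),.165).round(4))
E
```

```text
[[0.5692, 0.1118], [0.4224, 0.1283], [0.5443, -0.1332], [0.3935, -0.116]]
frame -6.330331774160521 [ 0.4824 -0.0023] res mm [[1.4, 1.9], [-0.8, 1.9], [-1.1, -1.6], [0.5, -2.2]] hole [ 0.473  -0.0868]
hole direct [ 0.4726 -0.0846  0.098 ] side [ 0.4715 -0.0863  0.098 ]
tray 11.264436556626782 [ 0.4985 -0.3305] res [[0.5, -3.1], [4.3, 1.7], [-1.7, -0.5], [-2.8, 1.6], [-0.9, 0.7], [0.6, -0.3]] grip [ 0.577  -0.3149]
piece [0.02332914 0.01915189]
piece [ 0.02293485 -0.02259376]
piece [-0.01439239  0.01685552]
piece [-0.01134434 -0.02185028]
handle pts [[0.6122, -0.3088], [0.5518, -0.3195]]
stand -15.896145389389249 [0.4931 0.3085] [[0.2, -4.2], [3.2, 3.4], [-2.5, -4.3], [-0.9, 5.1]]
head top [0.4942 0.3122 0.165 ] side shaft root [0.4904 0.3204 0.06  ] side top [0.4936 0.3115 0.165 ]
```

```bash
cat >>h.py <<'E'
from scipy.spatial.transform import Rotation as Ro
def tool(yaw,tilt=0):
    # tool down, jaw axis along y of an object with this yaw; tilt>0 raises the object's +x end
    r=Ro.from_euler("z",yaw,degrees=True)*Ro.from_euler("y",-tilt,degrees=True)
    M=np.column_stack([[0,0,-1],[0,1,0],[1,0,0]]); return r*Ro.from_matrix(M)
def cur():
    from rig import env
    o=env.observe(); return o["position"],Ro.from_euler("xyz",o["tool_rot"],degrees=True),o
def plan(p0,R0,p1,R1,flip=True):
    c=[R1,R1*Ro.from_euler("x",180,degrees=True)] if flip else [R1]
    R1=min(c,key=lambda r:(R0.inv()*r).magnitude())
    print("turn",(R0.inv()*R1).as_rotvec(degrees=True).round(2).tolist(),"shift cm",(R0.inv().apply(np.array(p1)-p0)*100).round(2).tolist()); return R1
E
python3 - <<'E'
from h import *
p,R,o=cur();print(R.as_matrix().round(3).tolist())
for y in(10.6,): R1=plan(p,R,[.577,-.315,.13],tool(y))
E
```

```text
[[-0.001, 0.45, -0.893], [0.002, -0.893, -0.45], [-1.0, -0.002, -0.0]]
turn [16.15, 0.0, 0.09] shift cm [11.11, -5.82, -37.34]
```

Request:
drive_tool:
  increments:
    - [2,0,0,0,-0.6,-2,6]
    - [2,0,0,0,-0.6,-4,6]
    - [2,0,0,0,-0.6,-4.5,6]
    - [2,0,0,0,-0.6,-4.5,6]
    - [2,0,0,0,-0.6,-4.5,6]
    - [2,0,0,0,-0.6,-4.5,6]
    - [2,0,0,0,-0.6,-4.5,6]
    - [2,0,0,0,-0.6,-4,6]
    - [0,0,0,0,0,-3,6]
    - [0,0,0,0,0,0,6]
  force: 55

```text
time: 1.1
position: [0.5994, -0.3725, 0.235]
tool_rot: [-59.6, 89.5, 130.2]
contact_force: [0.2, 0.2, -0.7]
width: 0.684
```

```bash
python3 - <<'E'
from h import *
p,R,o=cur();print(p,o["time"],R.as_matrix().round(3).tolist())
plan(p,R,[.577,-.315,.10],tool(10.6))
E
```

```text
[ 0.59935619 -0.37251429  0.23504495] 1.1 [[-0.006, 0.17, -0.985], [0.007, -0.985, -0.17], [-1.0, -0.008, 0.005]]
turn [-0.78, 0.26, 0.45] shift cm [13.56, -5.94, 1.16]
```

Request:
drive_tool:
  increments:
    - [-0.4,0.1,0.2,0.5,-2,0.4,6]
    - [-0.4,0.1,0.2,1,-2.4,0.4,6]
    - [0,0,0,2,-1.5,0.3,6]
    - [0,0,0,3,0,0,6]
    - [0,0,0,3,0,0,6]
    - [0,0,0,3,0,0,6]
    - [0,0,0,1,0,0,6]
    - [0,0,0,0,0,0,6]

```text
time: 1.9
position: [0.5712, -0.3148, 0.0946]
tool_rot: [-22.0, 89.6, 168.7]
contact_force: [-0.7, -0.3, 0.2]
width: 0.68
```

```bash
python3 - <<'E'
from h import *
from rig import env
p,R,o=cur();print(p,o["time"])
plan(p,R,[.577,-.315,.03],tool(10.6))
r=lambda c,k:cv2.resize(c,None,fx=k,fy=k,interpolation=cv2.INTER_CUBIC)
t=env.snapshot("top")["image"];s=env.snapshot("side")["image"]
im=np.hstack([r(t[160:250,360:460],4),r(s[140:230,310:410],4)]);cv2.imwrite("pics/z2.png",im[:,:,::-1])
E
```

```text
[ 0.57120025 -0.31479343  0.09458068] 1.9
turn [0.08, 0.37, 0.15] shift cm [6.45, 0.14, -0.61]
```

View pics/z2.png

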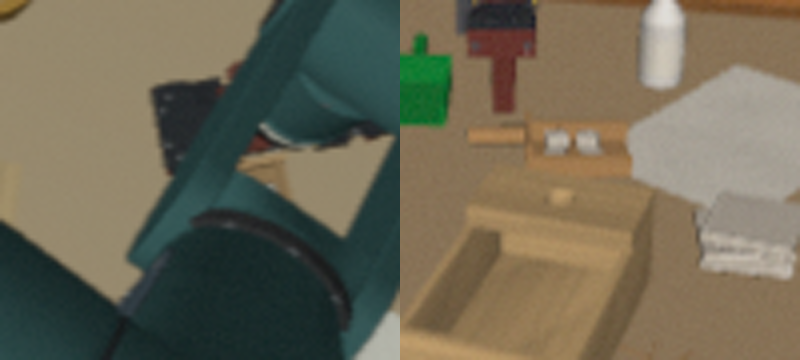

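The side view shows the fingers over the middle of the handle (503,110 against handle 470–525), so it is aligned. I'll descend and close.

Request:
drive_tool:
  increments:
    - [0,0.2,0,2,0.1,-0.3,6]
    - [0,0.2,0,2,0,-0.3,6]
    - [0,0,0,1.5,0,0,6]
    - [0,0,0,0.8,0,0,6]
    - [0,0,0,0,0,0,1]
    - [0,0,0,0,0,0,1]
    - [0,0,0,0,0,0,1]
    - [0,0,0,0,0,0,1]
    - [0,0,0,0,0,0,1]
  force: 55

```text
time: 2.9
position: [0.5854, -0.3211, 0.0427]
tool_rot: [140.6, 88.8, -28.8]
contact_force: [0.4, 0.8, 1.1]
width: 0.273
```

```bash
python3 - <<'E'
from h import *
p,R,o=cur();print(p,o["time"],o["width"])
plan(p,R,[.577,-.315,.03],tool(10.6))
E
```

```text
[ 0.58536502 -0.32109847  0.04273622] 2.9 0.27255517385882283
turn [0.06, -0.89, -0.73] shift cm [1.25, -0.77, 0.73]
```

Request:
drive_tool:
  increments:
    - [0,0,0,0,0,0,1]
    - [0,0,0,0,0,0,1]
    - [0,0,0,0,0,0,1]

```text
time: 3.2
position: [0.5854, -0.3211, 0.0431]
tool_rot: [140.3, 88.8, -29.0]
contact_force: [0.8, 0.6, -1.2]
width: 0.179
```

```bash
python3 - <<'E'
from h import *
p,R,o=cur();print(p,o["time"],o["width"],o["contact_force"],o["torque"])
plan(p,R,[.577,-.315,.03],tool(10.6))
E
```

```text
[ 0.58543923 -0.32112264  0.04314601] 3.2 0.17888444699200498 [ 0.8420045   0.62771286 -1.1970163 ] [0.04483303 0.03580546 0.02449946]
turn [0.06, -0.91, -0.75] shift cm [1.29, -0.78, 0.74]
```

Request:
drive_tool:
  increments:
    - [0,0,0,0,0,0,4]
    - [0,0,0,0,0,0,4]
    - [0,0,0,0,0,0,4]
    - [0,-0.5,-0.4,0.6,0,0.5,4]
    - [0,-0.4,-0.3,0.6,0,0.3,4]
    - [0,0,0,0.2,0,0,4]
    - [0,0,0,0,0,0,4]

```text
time: 3.9
position: [0.5769, -0.3229, 0.0276]
tool_rot: [-15.0, 89.9, 175.6]
contact_force: [0.8, 0.2, -0.2]
width: 0.453
```

```bash
python3 - <<'E'
from h import *
p,R,o=cur();print(p,o["time"],o["width"],o["contact_force"],o["torque"])
plan(p,R,[.577,-.315,.03],tool(10.6))
E
```

```text
[ 0.57691624 -0.32286976  0.02762818] 3.9 0.45310462631710513 [ 0.76003592  0.1553436  -0.24355731] [ 0.0695614  -0.04473036  0.00698315]
turn [0.05, 0.08, 0.02] shift cm [-0.24, -0.77, -0.15]
```

Request:
drive_tool:
  increments:
    - [0,0,0,-0.2,0,0,0.8]
    - [0,0,0,0,0,0,0.8]
    - [0,0,0,0,0,0,0.8]
    - [0,0,0,0,0,0,0.8]
    - [0,0,0,0,0,0,0.8]
    - [0,0,0,0,0,0,0.8]
    - [0,0,0,0,0,0,0.8]
    - [0,0,0,-0.5,0,0,0.8]
    - [0,0,0,-1,0,0,0.8]
    - [0,0,0,-1.5,0,0,0.8]
    - [0,0,0,-1.5,0,0,0.8]
    - [0,0,0,-0.5,0,0,0.8]
  force: 55

```text
time: 5.1
position: [0.5766, -0.3224, 0.0833]
tool_rot: [-37.0, 89.8, 153.7]
contact_force: [0.1, 0.2, -1.9]
width: 0.176
```

```bash
python3 - <<'E'
from h import *
from rig import env
p,R,o=cur();print(p,o["time"],o["width"],o["contact_force"],o["torque"])
plan(p,R,[.577,-.315,.2],tool(10.6))
r=lambda c,k:cv2.resize(c,None,fx=k,fy=k,interpolation=cv2.INTER_CUBIC)
s=env.snapshot("side")["image"]
cv2.imwrite("pics/z3.png",r(s[120:210,300:420],4)[:,:,::-1])
E
```

```text
[ 0.57664812 -0.32235819  0.08329009] 5.1 0.17607646286078354 [ 0.10823793  0.18538006 -1.89017538] [ 0.00100315 -0.14937337 -0.02304137]
turn [0.04, 0.13, 0.09] shift cm [-11.67, -0.74, -0.14]
```

View pics/z3.png

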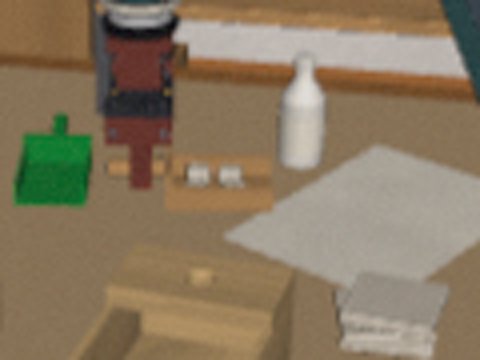

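The tray is held level, with the chunks still in it at (200–230,175); next I lift and carry it.

Request:
drive_tool:
  increments:
    - [0,0,0,-1,0,0,0.8]
    - [0,0,0,-2,0,0,0.8]
    - [0,0,0,-2.5,0,0,0.8]
    - [0,0,0,-2.5,0,0,0.8]
    - [0,0,0,-2,0,0,0.8]
    - [0,0,0,-1,-1,-0.3,0.8]
    - [0.5,0,0,0,-2,-0.6,0.8]
    - [1,0,0,0,-3,-1,0.8]
    - [1.5,0,0,0,-3.5,-1,0.8]
    - [2,0,0,0,-3.5,-1,0.8]
    - [2,0,0,0,-3.5,-1,0.8]
    - [2,0,0,0,-3.5,-1,0.8]

```text
time: 6.35
position: [0.607, -0.1099, 0.2001]
tool_rot: [-25.4, 89.7, 155.4]
contact_force: [0.4, 1.2, -2.1]
width: 0.177
```

```bash
python3 - <<'E'
from h import *
p,R,o=cur();print(p,o["time"],o["width"],o["contact_force"],o["torque"])
plan(p,R,[.655,.016,.20],tool(-6))
E
```

```text
[ 0.60701203 -0.1099016   0.20007563] 6.35 0.1767398957407469 [ 0.42716419  1.23923749 -2.12999033] [ 0.01300051 -0.11101588  0.0253615 ]
turn [6.89, 0.25, 0.1] shift cm [0.01, -12.51, -4.99]
```

Request:
drive_tool:
  increments:
    - [1.5,0,0,0,-3,-1.2,0.8]
    - [1.5,0,0,0,-3,-1.2,0.8]
    - [1.5,0,0,0,-2.5,-1.2,0.8]
    - [1.2,0,0,0,-1.5,-0.6,0.8]
    - [0.5,0,0,0,-0.6,-0.3,0.8]
    - [0,0,0,0,0,0,0.8]

```text
time: 6.95
position: [0.6514, 0.0099, 0.198]
tool_rot: [-22.0, 89.3, 152.8]
contact_force: [-0.5, -0.8, -1.7]
width: 0.177
```

```bash
python3 - <<'E'
from h import *
from rig import env
p,R,o=cur();print(p,o["time"],o["width"],o["contact_force"],o["torque"])
plan(p,R,[.655,.016,.20],tool(-6))
r=lambda c,k:cv2.resize(c,None,fx=k,fy=k,interpolation=cv2.INTER_CUBIC)
s=env.snapshot("side");t=env.snapshot("top")
M=p+tool(np.degrees(np.arctan2(-R.as_matrix()[1,2],-R.as_matrix()[0,2]))).apply([.026,0,-.135]) # approx mouth
print("mouth",M,proj(s,M),proj(t,M))
cv2.imwrite("pics/z4.png",np.hstack([r(s["image"][120:255,280:380],4),r(t["image"][150:285,270:370],4)])[:,:,::-1])
E
```

```text
[0.65140351 0.00986663 0.19800429] 6.95 0.17660354422903 [-0.46996319 -0.81528085 -1.69038369] [-0.00808817 -0.10679943  0.01475944]
turn [0.81, 0.65, 0.26] shift cm [-0.2, -0.64, -0.3]
mouth [0.51695674 0.02207593 0.17200429] [330.16886166 184.16344299] [315.59636264 205.16324455]
```

View pics/z4.png

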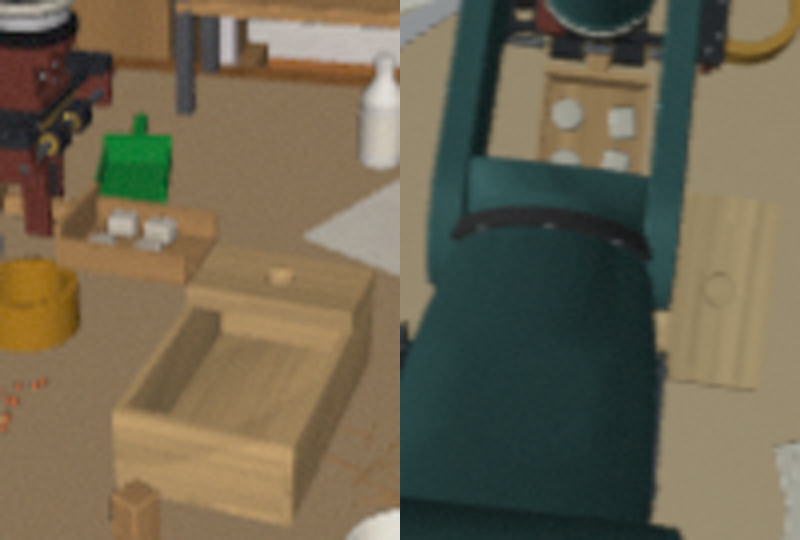

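```bash
cat >pour.py <<'E'
from h import *
p,R,o=cur()
F=Ro.from_euler("x",180,degrees=True)
def rows(p,R,tilts,zs,M=(.521,.028),yaw=-6):
    for th,z in zip(tilts,zs):
        r=tool(yaw,th)*F
        q=np.array([*M,z])+(Ro.from_euler("z",yaw,degrees=True)*Ro.from_euler("y",-th,degrees=True)).apply([.135,0,.026])
        print((R.inv()*r).as_rotvec(degrees=True).round(1).tolist()+(R.inv().apply(q-p)*100).round(2).tolist()+[.8],q.round(3))
        p,R=q,r
E
python3 - <<'E'
from pour import *
rows(p,R,[1,3,6,9,12,16,20,24,28,32,36,40],[.168,.16,.15,.14,.13,.12,.112,.105,.1,.1,.1,.1])
E
```

```text
[0.8, 1.7, 0.2, 0.17, -0.57, -0.34, 0.8] [0.655 0.014 0.196]
[-0.0, 2.0, 0.0, 0.33, 0.0, 0.11, 0.8] [0.654 0.014 0.193]
[0.0, 3.0, -0.0, 0.3, -0.0, 0.21, 0.8] [0.652 0.014 0.19 ]
[-0.0, 3.0, 0.0, 0.29, -0.0, 0.26, 0.8] [0.65  0.014 0.187]
[-0.0, 3.0, 0.0, 0.28, 0.0, 0.31, 0.8] [0.647 0.015 0.183]
[0.0, 4.0, 0.0, 0.04, -0.0, 0.42, 0.8] [0.643 0.015 0.182]
[-0.0, 4.0, -0.0, -0.17, 0.0, 0.43, 0.8] [0.638 0.016 0.183]
[0.0, 4.0, 0.0, -0.28, 0.0, 0.45, 0.8] [0.633 0.016 0.184]
[0.0, 4.0, 0.0, -0.48, 0.0, 0.42, 0.8] [0.627 0.017 0.186]
[-0.0, 4.0, 0.0, -0.94, 0.0, 0.21, 0.8] [0.621 0.017 0.194]
[0.0, 4.0, 0.0, -0.94, -0.0, 0.21, 0.8] [0.614 0.018 0.2  ]
[-0.0, 4.0, 0.0, -0.94, 0.0, 0.21, 0.8] [0.607 0.019 0.207]
```

Request:
drive_tool:
  increments:
    - [0.8,1.7,0,0.2,-0.6,-0.3,0.8]
    - [0,2,0,0.3,0,0.1,0.8]
    - [0,3,0,0.3,0,0.2,0.8]
    - [0,3,0,0.3,0,0.3,0.8]
    - [0,3,0,0.3,0,0.3,0.8]

```text
time: 7.55
position: [0.6466, 0.0084, 0.1831]
tool_rot: [-179.6, 77.5, -6.0]
contact_force: [-0.3, -0.3, -2.0]
width: 0.182
```

```bash
python3 - <<'E'
from pour import *
print(p,o["time"]); plan(p,R,p,tool(-6))
rows(p,R,[15,19,23,27,31,35,39,43,47,50,50],[.125,.117,.11,.105]+[.1]*7)
E
```

```text
[0.64658568 0.00837193 0.18314848] 7.55
turn [-0.38, -12.48, 0.04] shift cm [0.0, 0.0, 0.0]
[-0.4, 2.5, -0.0, -0.26, -0.64, 0.28, 0.8] [0.644 0.015 0.185]
[-0.0, 4.0, 0.0, -0.16, -0.0, 0.42, 0.8] [0.64  0.016 0.186]
[0.0, 4.0, 0.0, -0.27, -0.0, 0.44, 0.8] [0.634 0.016 0.187]
[0.0, 4.0, -0.0, -0.48, 0.0, 0.41, 0.8] [0.629 0.017 0.189]
[0.0, 4.0, 0.0, -0.49, -0.0, 0.44, 0.8] [0.623 0.017 0.192]
[-0.0, 4.0, 0.0, -0.94, -0.0, 0.21, 0.8] [0.616 0.018 0.199]
[0.0, 4.0, 0.0, -0.94, 0.0, 0.21, 0.8] [0.609 0.019 0.205]
[0.0, 4.0, -0.0, -0.94, 0.0, 0.21, 0.8] [0.602 0.02  0.211]
[-0.0, 4.0, -0.0, -0.94, 0.0, 0.21, 0.8] [0.594 0.02  0.216]
[0.0, 3.0, 0.0, -0.7, -0.0, 0.15, 0.8] [0.587 0.021 0.22 ]
[0.0, 0.0, 0.0, 0.0, 0.0, 0.0, 0.8] [0.587 0.021 0.22 ]
```

Request:
drive_tool:
  increments:
    - [-0.4,2.5,0,-0.2,-0.6,0.3,0.8]
    - [0,4,0,-0.2,-0.3,0.4,0.8]
    - [0,4,0,-0.3,0,0.4,0.8]
    - [0,4,0,-0.5,0,0.4,0.8]
    - [0,4,0,-0.5,0,0.4,0.8]
    - [0,4,0,-0.9,0,0.2,0.8]
    - [0,4,0,-0.9,0,0.2,0.8]
    - [0,4,0,-0.9,0,0.2,0.8]
    - [0,4,0,-0.9,0,0.2,0.8]
    - [0,3,0,-0.7,0,0.2,0.8]
    - [0,0,0,0,0,0,0.8]
    - [0,0,0,0,0,0,0.8]

```text
time: 8.75
position: [0.5854, 0.0242, 0.2595]
tool_rot: [176.8, 45.8, -10.6]
contact_force: [0.0, -0.2, -1.5]
width: 0.181
```

```bash
python3 - <<'E'
from h import *
from rig import env
p,R,o=cur();print(p,o["time"],o["width"],o["contact_force"],o["torque"])
plan(p,R,[.655,.016,.20],tool(-6))
r=lambda c,k:cv2.resize(c,None,fx=k,fy=k,interpolation=cv2.INTER_CUBIC)
s=env.snapshot("side");t=env.snapshot("top")
cv2.imwrite("pics/z5.png",np.hstack([r(s["image"][120:255,280:380],4),r(t["image"][150:285,270:370],4)])[:,:,::-1])
E
```

```text
[0.58536687 0.02417169 0.25952513] 8.75 0.18101686528683256 [ 0.03560107 -0.16161903 -1.54391341] [0.18304178 0.38156794 0.0506531 ]
turn [-1.36, -44.07, -3.0] shift cm [9.14, -0.43, -0.89]
```

View pics/z5.png

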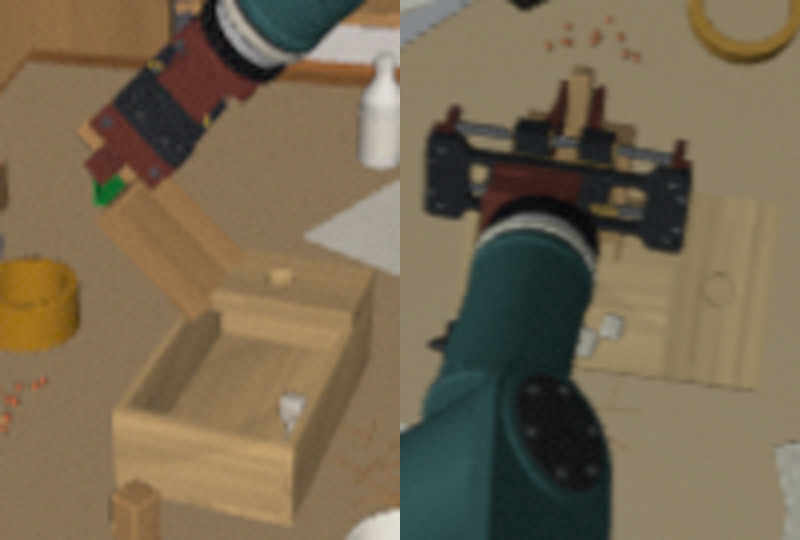

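The tray is tipped about 44°. At least two chunks are in the frame, at top-crop (585,342) and (612,325); I'll tip further and lower it a little.

Request:
drive_tool:
  increments:
    - [0.5,4,2,1,0,1,0.8]
    - [0.5,4,1,1,0,1,0.8]
    - [0,2,0,0,0,0,0.8]
    - [0,0,0,0,0,0,0.8]
    - [0,0,0,0,0,0,0.8]
    - [0,0,0,0,0,0,0.8]

```text
time: 9.45
position: [0.5817, 0.0849, 0.2597]
tool_rot: [-162.8, 44.7, -5.7]
contact_force: [-1.1, 0.2, -1.2]
width: 0.18
```

```bash
python3 - <<'E'
from h import *
from rig import env
p,R,o=cur();print(p,o["time"],o["width"],o["contact_force"],o["torque"])
plan(p,R,[.64,.016,.25],tool(-6))
r=lambda c,k:cv2.resize(c,None,fx=k,fy=k,interpolation=cv2.INTER_CUBIC)
s=env.snapshot("side");t=env.snapshot("top")
cv2.imwrite("pics/z6.png",np.hstack([r(s["image"][120:255,280:380],4),r(t["image"][150:285,270:370],4)])[:,:,::-1])
m=lambda im:((im.min(2)>130)&(im.max(2).astype(int)-im.min(2)<25)).astype(np.uint8)
for n,i in(("side",s["image"][190:250,305:380]),("top",t["image"][190:250,285:365])):
    print(n,[ (st[4],(c).round(1).tolist()) for st,c in zip(*cv2.connectedComponentsWithStats(m(i))[2:4])][1:])
E
```

```text
[0.5816571  0.08486789 0.25965171] 9.45 0.18019583539700904 [-1.12759849  0.22745346 -1.17982693] [0.1045561  0.41557783 0.00774842]
turn [-15.97, -44.94, 6.9] shift cm [5.29, 4.85, -5.56]
side [(np.int32(22), [47.4, 31.5]), (np.int32(13), [71.1, 58.6])]
top [(np.int32(21), [16.9, 37.8]), (np.int32(16), [36.7, 41.3]), (np.int32(22), [21.0, 44.1]), (np.int32(25), [30.0, 45.0])]
```

View pics/z6.png

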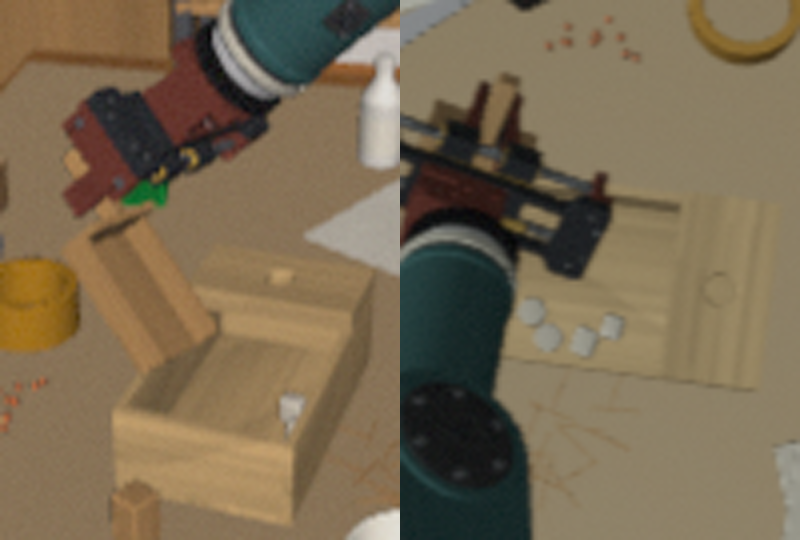

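All four chunks lie in the frame, at top-crop (531,311), (547,336), (585,342) and (612,325), well clear of the hole at (720,288). Next I level the tray and carry it back.

```bash
cat >>h.py <<'E'
from scipy.spatial.transform import Slerp
def rows(p1,R1,n,w,flip=True):
    p,R,o=cur(); R1=plan(p,R,p1,R1,flip); sl=Slerp([0,1],Ro.concatenate([R,R1])); a,Ra=p,R
    for k in range(1,n+1):
        q=p+(np.array(p1)-p)*k/n; r=sl(k/n)
        print((Ra.inv()*r).as_rotvec(degrees=True).round(1).tolist()+(Ra.inv().apply(q-a)*100).round(1).tolist()+[w]); a,Ra=q,r
E
python3 - <<'E'
from h import *
p,R,o=cur();print(o["joint_pos"].round(1))
rows([.62,.04,.26],tool(-6),9,.8)
E
```

```text
[  7.2   6.5 122.3 -54.5  11.2 170.2]
turn [-15.98, -44.96, 6.9] shift cm [3.01, 2.99, -4.08]
[-1.8, -5.0, 0.8, 0.3, 0.3, -0.5, 0.8]
[-1.8, -5.0, 0.8, 0.3, 0.3, -0.5, 0.8]
[-1.8, -5.0, 0.8, 0.3, 0.4, -0.5, 0.8]
[-1.8, -5.0, 0.8, 0.2, 0.4, -0.5, 0.8]
[-1.8, -5.0, 0.8, 0.2, 0.4, -0.5, 0.8]
[-1.8, -5.0, 0.8, 0.1, 0.4, -0.5, 0.8]
[-1.8, -5.0, 0.8, 0.1, 0.4, -0.5, 0.8]
[-1.8, -5.0, 0.8, 0.1, 0.4, -0.5, 0.8]
[-1.8, -5.0, 0.8, 0.0, 0.4, -0.5, 0.8]
```

Request:
drive_tool:
  increments:
    - [-1.8,-5,0.8,0.3,0.3,-0.5,0.8]
    - [-1.8,-5,0.8,0.3,0.3,-0.5,0.8]
    - [-1.8,-5,0.8,0.3,0.4,-0.5,0.8]
    - [-1.8,-5,0.8,0.2,0.4,-0.5,0.8]

```text
time: 9.95
position: [0.5894, 0.0577, 0.2586]
tool_rot: [-168.3, 57.1, -7.5]
contact_force: [-0.6, -1.3, -1.2]
width: 0.181
```

```bash
python3 - <<'E'
from h import *
p,R,o=cur();print(p,o["joint_pos"].round(1),o["time"])
rows([.62,.04,.26],tool(-6),6,.8)
E
```

```text
[0.58942765 0.05765913 0.2585997 ] [  2.1   7.  112.4 -10.9  28.5 119.3] 9.95
turn [-12.78, -32.87, 2.93] shift cm [1.66, 0.76, -3.03]
[-2.1, -5.5, 0.5, 0.3, 0.1, -0.5, 0.8]
[-2.1, -5.5, 0.5, 0.2, 0.1, -0.5, 0.8]
[-2.1, -5.5, 0.5, 0.2, 0.2, -0.5, 0.8]
[-2.1, -5.5, 0.5, 0.1, 0.2, -0.5, 0.8]
[-2.1, -5.5, 0.5, 0.1, 0.2, -0.5, 0.8]
[-2.1, -5.5, 0.5, 0.0, 0.2, -0.5, 0.8]
```

Request:
drive_tool:
  increments:
    - [-2.1,-5.5,0.5,0.3,0.1,-0.5,0.8]
    - [-2.1,-5.5,0.5,0.2,0.1,-0.5,0.8]
    - [-2.1,-5.5,0.5,0.2,0.2,-0.5,0.8]
    - [-2.1,-5.5,0.5,0.1,0.2,-0.5,0.8]
    - [-2.1,-5.5,0.5,0.1,0.2,-0.5,0.8]
    - [-2.1,-5.5,0.5,0,0.2,-0.5,0.8]

```text
time: 10.55
position: [0.6189, 0.0369, 0.2625]
tool_rot: [-14.8, 88.7, 159.3]
contact_force: [0.6, 0.8, -0.7]
width: 0.179
```

```bash
python3 - <<'E'
from h import *
p,R,o=cur();print(p,o["joint_pos"].round(1),o["time"])
rows([.58,-.323,.21],tool(10.6),10,.8)
E
```

```text
[0.61890673 0.03692011 0.26252051] [-3.2 21.9 81.4  0.4 77.9 92.6] 10.55
turn [-16.49, 1.19, 0.51] shift cm [5.05, 36.23, 0.06]
[-1.6, 0.1, 0.1, 0.5, 3.6, 0.0, 0.8]
[-1.6, 0.1, 0.1, 0.5, 3.6, 0.1, 0.8]
[-1.6, 0.1, 0.1, 0.5, 3.6, 0.2, 0.8]
[-1.6, 0.1, 0.1, 0.5, 3.6, 0.3, 0.8]
[-1.6, 0.1, 0.1, 0.5, 3.6, 0.4, 0.8]
[-1.6, 0.1, 0.1, 0.5, 3.6, 0.5, 0.8]
[-1.6, 0.1, 0.1, 0.5, 3.6, 0.6, 0.8]
[-1.6, 0.1, 0.1, 0.5, 3.5, 0.7, 0.8]
[-1.6, 0.1, 0.1, 0.5, 3.5, 0.8, 0.8]
[-1.6, 0.1, 0.1, 0.5, 3.5, 0.9, 0.8]
```

Request:
drive_tool:
  increments:
    - [-1.6,0.1,0.1,0,3.6,0,0.8]
    - [-1.6,0.1,0.1,0,3.6,0.1,0.8]
    - [-1.6,0.1,0.1,0,3.6,0.2,0.8]
    - [-1.6,0.1,0.1,0.5,3.6,0.3,0.8]
    - [-1.6,0.1,0.1,0.5,3.6,0.4,0.8]
    - [-1.6,0.1,0.1,0.5,3.6,0.5,0.8]
    - [-1.6,0.1,0.1,0.5,3.6,0.6,0.8]
    - [-1.6,0.1,0.1,1,3.5,0.7,0.8]
    - [-1.6,0.1,0.1,1,3.5,0.8,0.8]
    - [-1.6,0.1,0.1,1,3,0.9,0.8]
    - [0,0,0,0,0,0,0.8]

```text
time: 11.65
position: [0.5868, -0.3401, 0.2073]
tool_rot: [107.7, 89.6, -62.0]
contact_force: [0.3, -0.5, -2.2]
width: 0.179
```

```bash
python3 - <<'E'
from h import *
p,R,o=cur();print(p,o["joint_pos"].round(1),o["time"],o["contact_force"],o["torque"])
rows([.577,-.323,.06],tool(10.6),6,.8)
E
```

```text
[ 0.58677067 -0.34014963  0.20729157] [-35.8  28.4  78.6  -0.2  72.6  43.9] 11.65 [ 0.29254675 -0.46806477 -2.17973233] [ 0.03648988 -0.06794715  0.00492321]
turn [-0.25, -0.13, -0.42] shift cm [14.71, -1.97, 0.69]
[-0.0, -0.0, -0.1, 2.5, -0.3, 0.1, 0.8]
[-0.0, -0.0, -0.1, 2.5, -0.3, 0.1, 0.8]
[-0.0, -0.0, -0.1, 2.5, -0.3, 0.1, 0.8]
[-0.0, -0.0, -0.1, 2.5, -0.3, 0.1, 0.8]
[-0.0, -0.0, -0.1, 2.5, -0.3, 0.1, 0.8]
[-0.0, -0.0, -0.1, 2.5, -0.3, 0.1, 0.8]
```

Request:
drive_tool:
  increments:
    - [0,0,-0.1,1.5,-0.7,0.2,0.8]
    - [0,0,-0.1,2.5,-0.7,0.2,0.8]
    - [0,0,-0.1,3,-0.3,0.1,0.8]
    - [0,0,-0.1,3,-0.2,0.1,0.8]
    - [0,0,0,2.5,0,0,0.8]
    - [0,0,0,1.5,0,0,0.8]
    - [0,0,0,0,0,0,0.8]

```text
time: 12.35
position: [0.5794, -0.3257, 0.0641]
tool_rot: [173.3, 89.5, 3.1]
contact_force: [-0.2, -0.5, -1.7]
width: 0.184
```

```bash
python3 - <<'E'
from h import *
from rig import env
p,R,o=cur();print(p,o["joint_pos"].round(1),o["time"],o["contact_force"],o["torque"])
plan(p,R,[.577,-.323,.03],tool(10.6))
r=lambda c,k:cv2.resize(c,None,fx=k,fy=k,interpolation=cv2.INTER_CUBIC)
s=env.snapshot("side")
cv2.imwrite("pics/z7.png",r(s["image"][120:215,300:420],5)[:,:,::-1])
E
```

```text
[ 0.57937888 -0.32574462  0.06409302] [-35.5  36.1  87.6   0.4  55.9  44.5] 12.35 [-0.23280136 -0.50584532 -1.7013181 ] [ 0.03787127 -0.04733522  0.01275725]
turn [-0.85, -0.52, -0.07] shift cm [3.41, -0.31, 0.22]
```

View pics/z7.png

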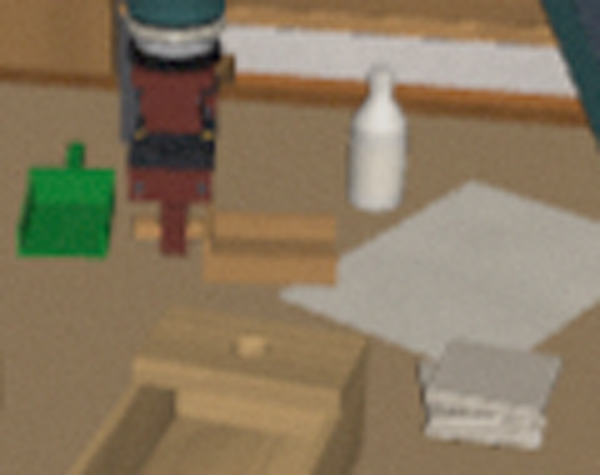

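The tray is empty and level at (270,245). I'll lower it and let go.

Request:
drive_tool:
  increments:
    - [-0.3,-0.2,0,1.5,-0.1,0.1,0.8]
    - [-0.3,-0.2,0,1,-0.1,0.1,0.8]
    - [0,0,0,0.5,0,0,0.8]
    - [0,0,0,0.2,0,0,0.8]
    - [0,0,0,0,0,0,0.8]

```text
time: 12.9
position: [0.5807, -0.3262, 0.0346]
tool_rot: [137.3, 89.4, -32.3]
contact_force: [0.2, 1.1, -1.3]
width: 0.179
```

```bash
python3 - <<'E'
from h import *
p,R,o=cur();print(p,o["time"],o["contact_force"],o["torque"])
E
```

```text
[ 0.58074341 -0.32624104  0.03464866] 12.9 [ 0.20447068  1.06699143 -1.33951469] [ 0.06250044 -0.02654136 -0.0255268 ]
```

Request:
drive_tool:
  increments:
    - [0,0,0,0.3,0,0,0.8]
    - [0,0,0,0.2,0,0,0.8]
    - [0,0,0,0.1,0,0,0.8]
    - [0,0,0,0,0,0,0.8]

```text
time: 13.3
position: [0.5815, -0.3268, 0.0301]
tool_rot: [136.5, 89.3, -33.1]
contact_force: [-0.6, -0.2, 2.9]
width: 0.178
```

```bash
python3 - <<'E'
from h import *
p,R,o=cur();print(p,o["time"],o["contact_force"],o["torque"])
E
```

```text
[ 0.58152062 -0.32676781  0.03009327] 13.3 [-0.60254986 -0.15255989  2.94712565] [ 0.22679637  0.49120132 -0.10366554]
```

Request:
drive_tool:
  increments:
    - [0,0,0,0,0,0,4.5]
    - [0,0,0,0,0,0,4.5]
    - [0,0,0,0,0,0,4.5]
    - [0,0,0,0,0,0,4.5]
    - [0,0,0,-1.5,0,0,4.5]
    - [0,0,0,-3,0,0,5]
    - [0,0,0,-4,0,0,5]
    - [0,0,0,-4.5,0,0,5]
    - [0,0,0,-4.5,0,0,5]
    - [0,0,0,-4.5,0,0,5]
    - [0,0,0,-3,0,0,5]
    - [0,0,0,0,0,0,5]

```text
time: 14.5
position: [0.5783, -0.3248, 0.2969]
tool_rot: [135.9, 89.1, -33.7]
contact_force: [-1.5, 0.3, -0.7]
width: 0.568
```

```bash
python3 - <<'E'
from h import *
p,R,o=cur();print(p,o["joint_pos"].round(1),o["time"],o["contact_force"])
for y in(-16,74): rows([.494,.312,.26],tool(y),13,5)
E
```

```text
[ 0.57834639 -0.32482514  0.29690283] [-35.3  23.1  74.7   0.   81.3  44.3] 14.5 [-1.48612388  0.33830211 -0.71663707]
turn [26.4, -0.8, -0.48] shift cm [3.01, -64.2, -3.16]
[2.0, -0.1, -0.0, 0.2, -4.9, -0.2, 5]
[2.0, -0.1, -0.0, 0.2, -4.9, -0.1, 5]
[2.0, -0.1, -0.0, 0.2, -4.9, 0.1, 5]
[2.0, -0.1, -0.0, 0.2, -4.9, 0.3, 5]
[2.0, -0.1, -0.0, 0.2, -4.9, 0.5, 5]
[2.0, -0.1, -0.0, 0.2, -4.9, 0.6, 5]
[2.0, -0.1, -0.0, 0.3, -4.9, 0.8, 5]
[2.0, -0.1, -0.0, 0.3, -4.8, 1.0, 5]
[2.0, -0.1, -0.0, 0.3, -4.8, 1.1, 5]
[2.0, -0.1, -0.0, 0.3, -4.8, 1.3, 5]
[2.0, -0.1, -0.0, 0.3, -4.7, 1.5, 5]
[2.0, -0.1, -0.0, 0.3, -4.7, 1.6, 5]
[2.0, -0.1, -0.0, 0.3, -4.6, 1.8, 5]
turn [-63.6, -0.24, -0.94] shift cm [3.01, -64.2, -3.16]
[-4.9, -0.0, -0.1, 0.2, -4.9, -0.2, 5]
[-4.9, -0.0, -0.1, 0.2, -4.9, -0.7, 5]
[-4.9, -0.0, -0.1, 0.2, -4.8, -1.1, 5]
[-4.9, -0.0, -0.1, 0.2, -4.7, -1.5, 5]
[-4.9, -0.0, -0.1, 0.3, -4.6, -1.9, 5]
[-4.9, -0.0, -0.1, 0.3, -4.4, -2.3, 5]
[-4.9, -0.0, -0.1, 0.3, -4.2, -2.6, 5]
[-4.9, -0.0, -0.1, 0.3, -3.9, -3.0, 5]
[-4.9, -0.0, -0.1, 0.3, -3.7, -3.3, 5]
[-4.9, -0.0, -0.1, 0.3, -3.4, -3.6, 5]
[-4.9, -0.0, -0.1, 0.3, -3.1, -3.9, 5]
[-4.9, -0.0, -0.1, 0.3, -2.7, -4.1, 5]
[-4.9, -0.0, -0.1, 0.3, -2.4, -4.3, 5]
```

Request:
drive_tool:
  increments:
    - [-4.9,0,0,0.2,-3,0,5]
    - [-4.9,0,0,0.2,-4.8,-0.6,5]
    - [-4.9,0,0,0.2,-4.8,-1.1,5]
    - [-4.9,0,0,0.2,-4.7,-1.5,5]
    - [-4.9,0,0,0.3,-4.6,-1.9,5]
    - [-4.9,0,0,0.3,-4.4,-2.3,5]
    - [-4.9,0,0,0.3,-4.2,-2.6,5]
    - [-4.9,0,0,0.3,-3.9,-3,5]
    - [-4.9,0,0,0.3,-3.7,-3.3,5]
    - [-4.9,0,0,0.3,-3.4,-3.6,5]
    - [-4.9,0,0,0.3,-2.5,-3,5]
    - [0,0,0,0,0,0,5]

```text
time: 15.7
position: [0.4932, 0.1878, 0.2572]
tool_rot: [65.3, 89.1, -48.4]
contact_force: [-0.4, -0.7, -0.6]
width: 0.571
```

```bash
python3 - <<'E'
from h import *
p,R,o=cur();print(p,o["joint_pos"].round(1),o["time"],o["contact_force"])
rows([.494,.312,.24],tool(73.5),4,5)
E
```

```text
[0.49318125 0.18781652 0.25721407] [13.9 13.6 94.4 -0.8 71.5 37.9] 15.7 [-0.35364052 -0.70468755 -0.62023025]
turn [-7.25, 0.43, -0.79] shift cm [1.58, -4.95, -11.41]
[-1.8, 0.1, -0.2, 0.4, -1.2, -2.9, 5]
[-1.8, 0.1, -0.2, 0.4, -1.1, -2.9, 5]
[-1.8, 0.1, -0.2, 0.4, -1.1, -2.9, 5]
[-1.8, 0.1, -0.2, 0.4, -1.0, -3.0, 5]
```

Request:
drive_tool:
  increments:
    - [-1.8,0.1,-0.2,0.4,-1.2,-2.9,5]
    - [-1.8,0.1,-0.2,0.4,-1.1,-2.9,5]
    - [-1.8,0.1,-0.2,0.4,-1.1,-2.9,5]
    - [-1.8,0.1,-0.2,0.4,-1,-3,5]
    - [0,0,0,0,0,0,5]
    - [0,0,0,0,0,0,5]

```text
time: 16.3
position: [0.4917, 0.3131, 0.2369]
tool_rot: [-26.5, 89.6, -133.0]
contact_force: [0.0, -0.6, 0.5]
width: 0.572
```

```bash
python3 - <<'E'
from h import *
from rig import env
p,R,o=cur();print(p,o["joint_pos"].round(1),o["time"],o["contact_force"],R.as_matrix().round(3).tolist())
rows([.494,.312,.145],tool(73.5),4,5)
r=lambda c,k:cv2.resize(c,None,fx=k,fy=k,interpolation=cv2.INTER_CUBIC)
s=env.snapshot("side");t=env.snapshot("top")
print("TCP proj side",proj(s,p),"top",proj(t,p),"head proj",proj(s,[.494,.312,.145]))
cv2.imwrite("pics/z8.png",np.hstack([r(s["image"][205:305,260:360],4),r(t["image"][165:265,180:280],4)])[:,:,::-1])
E
```

```text
[0.49173421 0.3131011  0.23690059] [25.8 19.6 88.7 -0.2 72.  42.3] 16.3 [ 0.02690601 -0.61097426  0.4694625 ] [[-0.005, 0.959, -0.284], [-0.005, -0.284, -0.959], [-1.0, -0.003, 0.006]]
turn [0.03, 0.37, 0.18] shift cm [9.19, 0.28, -0.02]
[0.0, 0.1, 0.0, 2.3, 0.1, -0.0, 5]
[0.0, 0.1, 0.0, 2.3, 0.1, -0.0, 5]
[0.0, 0.1, 0.0, 2.3, 0.1, 0.0, 5]
[0.0, 0.1, 0.0, 2.3, 0.1, 0.0, 5]
TCP proj side [313.12077955 219.6790456 ] top [213.75393454 210.11401406] head proj [313.60416301 248.41601684]
```

View pics/z8.png

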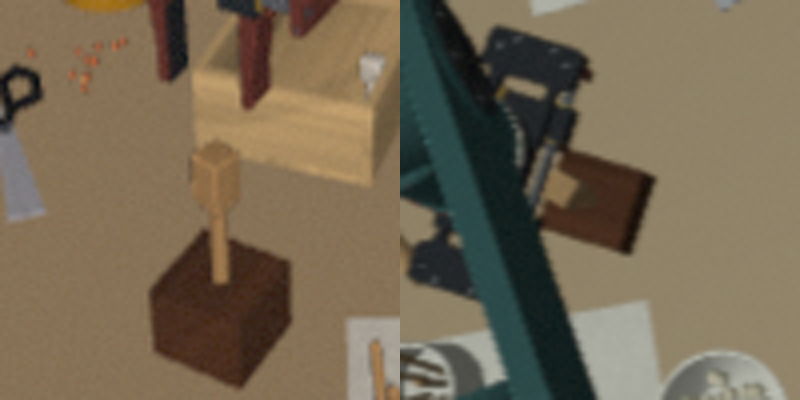

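The side crop shows the fingers at (170,80) and (256,105), straddling the head at (215,178). I'll go down and grip.

Request:
drive_tool:
  increments:
    - [0,0.1,0,1.5,0.1,0,5]
    - [0,0.1,0,2.3,0.1,0,5]
    - [0,0.1,0,2.3,0.1,0,5]
    - [0,0.1,0,2,0,0,5]
    - [0,0,0,0.8,0,0,5]
    - [0,0,0,0,0,0,5]

```text
time: 17.0
position: [0.4972, 0.304, 0.1484]
tool_rot: [149.2, 89.9, 42.0]
contact_force: [0.3, -0.0, 0.0]
width: 0.569
```

```bash
python3 - <<'E'
from h import *
p,R,o=cur();print(p,o["time"],o["contact_force"])
plan(p,R,[.494,.312,.144],tool(73.5))
E
```

```text
[0.49720239 0.3040295  0.14842512] 17.0 [ 0.3201917  -0.03069176  0.02163736]
turn [-0.63, -0.13, -0.08] shift cm [0.44, -0.54, -0.67]
```

Request:
drive_tool:
  increments:
    - [-0.6,0,0,0.3,-0.4,-0.6,5]
    - [0,0,0,0.1,-0.1,-0.1,5]
    - [0,0,0,0,0,0,5]

```text
time: 17.3
position: [0.4958, 0.3125, 0.1466]
tool_rot: [138.1, 89.7, 31.6]
contact_force: [0.2, 0.2, -0.1]
width: 0.569
```

```bash
python3 - <<'E'
from h import *
p,R,o=cur();print(p,o["time"],o["contact_force"])
plan(p,R,[.494,.312,.144],tool(73.5))
E
```

```text
[0.49580358 0.31254221 0.14657697] 17.3 [ 0.16488697  0.24131657 -0.06121109]
turn [-0.07, -0.25, -0.22] shift cm [0.26, -0.16, 0.1]
```

Request:
drive_tool:
  increments:
    - [0,-0.2,-0.2,0.2,-0.1,0,1.6]
    - [0,0,0,0,0,0,1.6]
    - [0,0,0,0,0,0,1.6]
    - [0,0,0,0,0,0,1.6]
    - [0,0,0,0,0,0,1.6]
    - [0,0,0,0,0,0,1.6]
    - [0,0,0,0,0,0,1.6]
  force: 35

```text
time: 18.0
position: [0.4945, 0.3143, 0.146]
tool_rot: [174.2, 89.8, 67.7]
contact_force: [-1.1, 0.7, 0.7]
width: 0.269
```

```bash
python3 - <<'E'
from h import *
p,R,o=cur();print(p,o["time"],o["contact_force"],o["torque"],o["width"],R.as_matrix()[:,0])
E
```

```text
[0.49453127 0.3142715  0.1460448 ] 18.0 [-1.13573226  0.73886886  0.71020147] [ 0.07325813  0.14294101 -0.0208904 ] 0.26944037478283916 [ 0.00102298  0.00249064 -0.99999638]
```

Request:
drive_tool:
  increments:
    - [0,0,0,-0.3,0,0,1.6]
    - [0,0,0,-0.5,0,0,1.6]
    - [0,0,0,-0.5,0,0,1.6]
    - [0,0,0,-0.5,0,0,1.6]

```text
time: 18.4
position: [0.4943, 0.3139, 0.1644]
tool_rot: [-162.2, 89.9, 91.2]
contact_force: [-0.9, 0.3, -1.1]
width: 0.274
```

```bash
python3 - <<'E'
from h import *
p,R,o=cur();print(p,o["time"],o["contact_force"],o["torque"],o["width"],R.as_matrix()[:,0])
plan(p,R,[.4945,.3143,.25],tool(73.5))
E
```

```text
[0.49429285 0.31387779 0.16444818] 18.4 [-0.85423576  0.34960827 -1.12051677] [ 0.08668296 -0.00171757  0.01293053] 0.2740654325977757 [-3.66805500e-05  1.71849961e-03 -9.99998523e-01]
turn [-0.05, -0.09, 0.03] shift cm [-8.56, 0.0, -0.06]
```

Clean. I'll keep lifting.

Request:
drive_tool:
  increments:
    - [0,0,0,-0.6,0,0,1.6]
    - [0,0,0,-0.6,0,0,1.6]
    - [0,0,0,-0.6,0,0,1.6]
    - [0,0,0,-0.6,0,0,1.6]
    - [0,0,0,-0.8,0,0,1.6]
    - [0,0,0,-1.2,0,0,1.6]
    - [0,0,0,-2,0,0,1.6]
    - [0,0,0,-2.5,0,0,1.6]
    - [0,0,0,-2.5,0,0,1.6]
    - [0,0,0,-2,0,0,1.6]
    - [0,0,0,-0.5,0,0,1.6]
    - [0,0,0,0,0,0,1.6]

```text
time: 19.6
position: [0.4951, 0.3129, 0.3167]
tool_rot: [126.9, 89.7, 20.4]
contact_force: [0.6, -0.2, -1.3]
width: 0.271
```

```bash
python3 - <<'E'
from h import *
p,R,o=cur();print(p,o["time"],o["contact_force"],o["torque"],o["width"],R.as_matrix()[:,0])
for y in (73.5,84-0):rows([.4725,-.0858,.285],tool(y),11,1.6)
E
```

```text
[0.49513612 0.31290671 0.31667087] 19.6 [ 0.57026934 -0.21703641 -1.26070745] [-0.01639299 -0.0589689   0.06829808] 0.27073160146746833 [ 0.00522076  0.0019407  -0.99998449]
turn [-0.05, -0.19, -0.26] shift cm [3.08, 9.17, 38.87]
[-0.0, -0.0, -0.0, 0.3, 0.8, 3.5, 1.6]
[-0.0, -0.0, -0.0, 0.3, 0.8, 3.5, 1.6]
[-0.0, -0.0, -0.0, 0.3, 0.8, 3.5, 1.6]
[-0.0, -0.0, -0.0, 0.3, 0.8, 3.5, 1.6]
[-0.0, -0.0, -0.0, 0.3, 0.8, 3.5, 1.6]
[-0.0, -0.0, -0.0, 0.3, 0.8, 3.5, 1.6]
[-0.0, -0.0, -0.0, 0.3, 0.8, 3.5, 1.6]
[-0.0, -0.0, -0.0, 0.3, 0.8, 3.5, 1.6]
[-0.0, -0.0, -0.0, 0.3, 0.8, 3.5, 1.6]
[-0.0, -0.0, -0.0, 0.3, 0.8, 3.5, 1.6]
[-0.0, -0.0, -0.0, 0.3, 0.8, 3.5, 1.6]
turn [-10.55, -0.17, -0.27] shift cm [3.08, 9.17, 38.87]
[-1.0, -0.0, -0.0, 0.3, 0.8, 3.5, 1.6]
[-1.0, -0.0, -0.0, 0.3, 0.8, 3.5, 1.6]
[-1.0, -0.0, -0.0, 0.3, 0.7, 3.6, 1.6]
[-1.0, -0.0, -0.0, 0.3, 0.7, 3.6, 1.6]
[-1.0, -0.0, -0.0, 0.3, 0.6, 3.6, 1.6]
[-1.0, -0.0, -0.0, 0.3, 0.5, 3.6, 1.6]
[-1.0, -0.0, -0.0, 0.3, 0.5, 3.6, 1.6]
[-1.0, -0.0, -0.0, 0.3, 0.4, 3.6, 1.6]
[-1.0, -0.0, -0.0, 0.3, 0.4, 3.6, 1.6]
[-1.0, -0.0, -0.0, 0.3, 0.3, 3.6, 1.6]
[-1.0, -0.0, -0.0, 0.3, 0.2, 3.6, 1.6]
```

Request:
drive_tool:
  increments:
    - [0,0,0,0,0.4,2,1.6]
    - [0,0,0,0,0.9,3.8,1.6]
    - [0,0,0,0.2,0.9,3.8,1.6]
    - [0,0,0,0.2,0.9,3.8,1.6]
    - [0,0,0,0.2,0.9,3.8,1.6]
    - [0,0,0,0.2,0.9,3.8,1.6]
    - [0,0,0,0.2,0.9,3.8,1.6]
    - [0,0,0,0.2,0.9,3.8,1.6]
    - [0,0,0,0.2,0.9,3.8,1.6]
    - [0,0,0,0.2,0.8,3,1.6]
    - [0,0,0,0,0.4,1.5,1.6]
    - [0,0,0,0,0,0,1.6]

```text
time: 20.8
position: [0.4669, -0.0792, 0.2868]
tool_rot: [-83.2, 89.3, 170.4]
contact_force: [0.7, -0.1, -0.9]
width: 0.273
```

```bash
python3 - <<'E'
from h import *
p,R,o=cur();print(p,o["joint_pos"].round(1),o["time"],o["contact_force"],o["width"],R.as_matrix()[:,0])
plan(p,R,[.4725,-.0858,.28],tool(73.5))
E
```

```text
[ 0.46693046 -0.07915544  0.2868426 ] [-17.9   7.9  97.3  -0.1  75.4  -1.5] 20.8 [ 0.73800715 -0.05133253 -0.94571654] 0.2732325427750709 [-0.01223417  0.00206604 -0.99992303]
turn [0.13, 0.08, 0.71] shift cm [0.68, 0.73, 0.48]
```

Request:
drive_tool:
  increments:
    - [0,0,0.5,0.5,0.5,0.4,1.6]
    - [0,0,0.2,0.2,0.2,0.1,1.6]
    - [0,0,0,0,0,0,1.6]
    - [0,0,0,0,0,0,1.6]

```text
time: 21.2
position: [0.4715, -0.0838, 0.2772]
tool_rot: [-87.9, 89.8, 165.8]
contact_force: [0.2, 0.8, -0.2]
width: 0.274
```

```bash
python3 - <<'E'
from h import *
from rig import env
p,R,o=cur();print(p,o["time"],o["contact_force"],R.as_matrix()[:,0])
plan(p,R,[.4725,-.0858,.28],tool(73.5))
r=lambda c,k:cv2.resize(c,None,fx=k,fy=k,interpolation=cv2.INTER_CUBIC)
s=env.snapshot("side");t=env.snapshot("top");pickle.dump(s,open("s9.pkl","wb"));pickle.dump(t,open("t9.pkl","wb"))
tip=p+R.apply([.131,0,0]);hd=p
print("tip proj side",proj(s,tip),"head bottom",proj(s,p+R.apply([.021,0,0])),"hole",proj(s,[.4725,-.0858,.098]),"top tip",proj(t,tip))
cv2.imwrite("pics/z9.png",np.hstack([r(s["image"][130:210,320:380],8),r(t["image"][180:260,320:360],8)])[:,:,::-1])
E
```

```text
[ 0.47145861 -0.08380403  0.27720537] 21.2 [ 0.17578841  0.7770437  -0.22081504] [-2.88550829e-03  7.31756069e-04 -9.99995569e-01]
turn [0.2, 0.01, 0.17] shift cm [-0.28, 0.16, 0.16]
tip proj side [350.0669382  177.20959184] head bottom [350.60277773 147.88360409] hole [349.52195866 188.89143275] top tip [349.93247334 221.36330678]
```

View pics/z9.png

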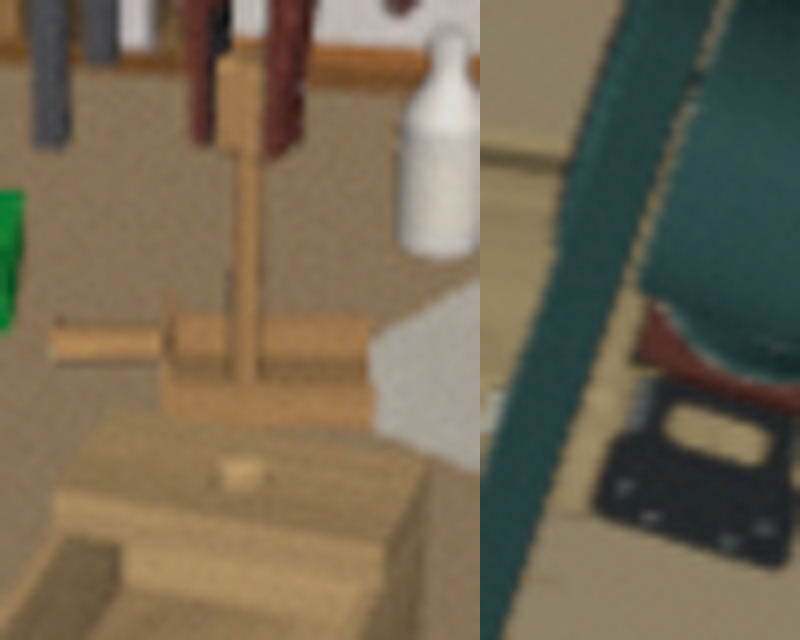

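The side crop shows the stem upright, shaft centre at x≈248 and tip at (247,383). The hole is at (243,473), and the tray lies flat behind. I'll lower to just above the bridge and measure again.

Request:
drive_tool:
  increments:
    - [0,0,0.1,0.6,0.1,0.1,1.6]
    - [0,0,0,0.8,0,0,1.6]
    - [0,0,0,0.8,0,0,1.6]
    - [0,0,0,0.6,0,0,1.6]
    - [0,0,0,0,0,0,1.6]

```text
time: 21.8
position: [0.4722, -0.0843, 0.2469]
tool_rot: [-81.9, 90.0, 171.9]
contact_force: [0.6, 0.7, -1.3]
width: 0.272
```

```bash
python3 - <<'E'
from h import *
from rig import env
p,R,o=cur();print(p,o["time"],o["contact_force"],R.as_matrix()[:,0])
plan(p,R,[.4722,-.085,.245],tool(73.5))
s=env.snapshot("side");pickle.dump(s,open("s10.pkl","wb"))
tip=p+R.apply([.131,0,0])
print("tip proj",proj(s,tip),"d/dy 1cm",proj(s,tip+[0,.01,0])-proj(s,tip),"dz",proj(s,tip+[0,0,.01])-proj(s,tip),"hole",proj(s,[.4725,-.0858,.098]),proj(s,[.4725,-.0728,.098]),proj(s,[.4725,-.0988,.098]))
print("near bridge edge etc: R,G,B per row, cols 349-352")
for v in range(176,196): print(v,s["image"][v,344:357,0].tolist(),s["image"][v,344:357,2].tolist())
S=ld("side")["image"]
print("initial hole");
for v in range(182,196): print(v,S[v,344:357,0].tolist(),S[v,344:357,2].tolist())
E
```

```text
[ 0.4721694  -0.08428938  0.24691345] 21.8 [ 0.57604071  0.72651001 -1.25595414] [-7.06163245e-04  1.00109087e-04 -9.99999746e-01]
turn [0.29, 0.01, 0.04] shift cm [0.19, 0.02, 0.07]
tip proj [349.65366332 184.70877544] d/dy 1cm [-0.52309458  1.39385412] dz [ 0.05215232 -2.48944153] hole [349.52195866 188.89143275] [348.8452324  190.72652916] [350.1876117 187.0863639]
near bridge edge etc: R,G,B per row, cols 349-352
176 [128, 129, 131, 129, 118, 135, 157, 145, 135, 130, 130, 131, 127] [64, 62, 68, 65, 61, 65, 79, 69, 66, 66, 65, 68, 57]
177 [138, 136, 137, 136, 124, 141, 155, 142, 137, 140, 138, 134, 134] [67, 67, 71, 68, 61, 71, 75, 73, 69, 72, 68, 66, 67]
178 [155, 151, 151, 148, 127, 143, 156, 142, 147, 149, 148, 146, 147] [78, 74, 75, 73, 65, 69, 78, 73, 76, 73, 71, 71, 73]
179 [157, 161, 159, 159, 128, 140, 155, 143, 153, 158, 158, 157, 159] [76, 80, 76, 79, 63, 69, 74, 72, 74, 78, 77, 76, 79]
180 [158, 159, 159, 159, 132, 142, 153, 141, 156, 161, 159, 161, 163] [75, 78, 80, 77, 69, 70, 75, 68, 76, 81, 81, 82, 84]
181 [157, 156, 158, 159, 130, 140, 153, 142, 154, 162, 159, 160,
[... 2827 characters left out ...]
3, 161, 149, 134, 140, 142, 144] [83, 78, 72, 79, 94, 94, 93, 92, 85, 78, 82, 79, 82]
191 [137, 134, 137, 138, 144, 149, 149, 146, 139, 138, 139, 140, 142] [79, 77, 79, 77, 80, 83, 86, 85, 80, 79, 81, 77, 82]
192 [138, 138, 137, 133, 134, 135, 137, 133, 134, 133, 137, 137, 138] [83, 82, 81, 75, 75, 79, 81, 76, 76, 76, 80, 78, 79]
193 [140, 134, 131, 135, 136, 135, 137, 138, 134, 136, 133, 137, 134] [78, 74, 74, 79, 80, 78, 78, 79, 78, 79, 76, 79, 76]
194 [152, 150, 147, 141, 141, 140, 135, 135, 135, 134, 135, 136, 137] [87, 85, 84, 81, 81, 80, 75, 76, 78, 76, 78, 80, 78]
195 [161, 161, 161, 161, 156, 157, 152, 147, 147, 143, 140, 136, 138] [91, 91, 91, 93, 88, 90, 86, 85, 85, 82, 79, 77, 80]
```

The hole in the side view (centre about 349.6, 188.85) and the shaft and tip (349.7, bottom edge about 185.6) both agree with the predictions to within 2 mm. I'll descend in small checked steps.

Request:
drive_tool:
  increments:
    - [0.2,0,0,0,0,0.1,1.6]
    - [0,0,0,0.3,0,0,1.6]
    - [0,0,0,0.4,0,0,1.6]
    - [0,0,0,0.4,0,0,1.6]
    - [0,0,0,0,0,0,1.6]

```text
time: 22.35
position: [0.4726, -0.0858, 0.236]
tool_rot: [81.8, 89.9, -24.7]
contact_force: [0.2, 0.3, -0.5]
width: 0.266
```

```bash
cat >c.py <<'E'
from h import *
p,R,o=cur();tip=p+R.apply([.131,0,0]);print(p,o["time"],o["contact_force"],"tip",tip.round(4),"off mm",((tip[:2]-[.4723,-.0856])*1e3).round(1))
plan(p,R,[.4723,-.0856,.175],tool(73.5))
E
python3 c.py
```

```text
[ 0.47260881 -0.08576094  0.23602715] 22.35 [ 0.15447775  0.32307439 -0.52567254] tip [ 0.4728 -0.0858  0.105 ] off mm [ 0.5 -0.2]
turn [0.05, 0.01, -0.07] shift cm [6.1, -0.04, -0.01]
```

Request:
drive_tool:
  increments:
    - [0,0,0,0.4,0,0,1.6]
    - [0,0,0,0.4,0,0,1.6]
    - [0,0,0,0.4,0,0,1.6]
    - [0,0,0,0,0,0,1.6]

```text
time: 22.75
position: [0.4726, -0.0857, 0.2229]
tool_rot: [81.5, 89.9, -25.0]
contact_force: [-0.1, 0.8, -0.5]
width: 0.272
```

```bash
python3 c.py
```

```text
[ 0.47257695 -0.08572565  0.22287096] 22.75 [-0.1183164   0.75028258 -0.45805594] tip [ 0.4727 -0.0858  0.0919] off mm [ 0.4 -0.2]
turn [0.06, 0.01, -0.06] shift cm [4.79, -0.04, -0.0]
```

```bash
python3 - <<'E'
from h import *
from rig import env
s=env.snapshot("side");pickle.dump(s,open("s11.pkl","wb"))
r=lambda c,k:cv2.resize(c,None,fx=k,fy=k,interpolation=cv2.INTER_CUBIC)
cv2.imwrite("pics/z10.png",r(s["image"][150:205,325:380],10)[:,:,::-1])
E
```

```text
(no output)
```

View pics/z10.png

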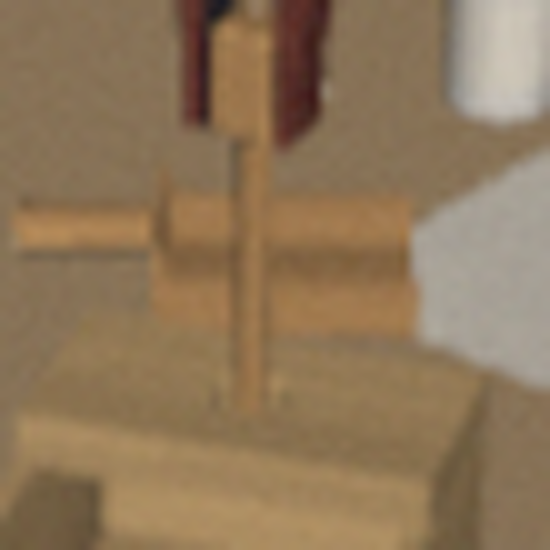

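The shaft sits centred in the hole: shaft centre x≈250, hole edges about 218 and 284, near lip at y≈412. I'll continue down.

Request:
drive_tool:
  increments:
    - [0,0,0,0.4,0,0,1.6]
    - [0,0,0,0.4,0,0,1.6]
    - [0,0,0,0.4,0,0,1.6]
    - [0,0,0,0.4,0,0,1.6]
    - [0,0,0,0,0,0,1.6]

```text
time: 23.3
position: [0.4729, -0.0858, 0.2058]
tool_rot: [84.1, 89.9, -22.3]
contact_force: [0.3, -0.2, -0.5]
width: 0.276
```

```bash
python3 c.py
```

```text
[ 0.47293777 -0.08581803  0.20584646] 23.3 [ 0.28677917 -0.21165158 -0.46080246] tip [ 0.4732 -0.0859  0.0748] off mm [ 0.9 -0.3]
turn [0.06, 0.01, -0.11] shift cm [3.08, -0.07, -0.0]
```

Request:
drive_tool:
  increments:
    - [0,0,0,0.4,-0.03,0,1.6]
    - [0,0,0,0.4,-0.03,0,1.6]
    - [0,0,0,0.4,0,0,1.6]
    - [0,0,0,0.4,0,0,1.6]
    - [0,0,0,0,0,0,1.6]

```text
time: 23.8
position: [0.4723, -0.0857, 0.1884]
tool_rot: [83.1, 89.9, -23.3]
contact_force: [0.1, -0.4, -0.4]
width: 0.27
```

```bash
python3 c.py
```

```text
[ 0.47230887 -0.08566801  0.18835912] 23.8 [ 0.08614976 -0.4121308  -0.44342961] tip [ 0.4725 -0.0858  0.0574] off mm [ 0.2 -0.2]
turn [0.06, 0.01, -0.1] shift cm [1.34, -0.01, -0.01]
```

Request:
drive_tool:
  increments:
    - [0,0,0,0.4,0,0,1.6]
    - [0,0,0,0.4,0,0,1.6]
    - [0,0,0,0.3,0,0,1.6]
    - [0,0,0,0.1,0,0,1.6]
    - [0,0,0,0,0,0,1.6]
    - [0,0,0,0,0,0,1.6]
    - [0,0,0,0,0,0,1.6]

```text
time: 24.5
position: [0.4726, -0.0857, 0.1753]
tool_rot: [85.4, 89.9, -21.1]
contact_force: [0.8, 0.3, -0.3]
width: 0.271
```

```bash
python3 c.py; python3 - <<'E'
from h import *
from rig import env
p,R,o=cur()
print(o["dq"].round(3),o["width"],o["torque"])
s=env.snapshot("side")
for v in(180,183,186,188,189): print(v,s["image"][v,343:358,0].tolist())
# tray, side view: same place as after set-down? chunk in the frame
a=ld("side")["image"][165:188,322:370].astype(int);b=s["image"][165:188,322:370].astype(int);print("tray region diff vs start",np.abs(a-b).mean())
E
```

```text
[ 0.47257198 -0.08574625  0.17534602] 24.5 [ 0.81254356  0.3293385  -0.32118471] tip [ 0.4728 -0.0858  0.0443] off mm [ 0.5 -0.2]
turn [0.06, 0.01, -0.12] shift cm [0.03, -0.03, -0.01]
[ 0.05  -0.003 -0.217  0.022  0.029  0.073] 0.2708664892184556 [-0.00167994 -0.07624796 -0.0137588 ]
180 [160, 161, 161, 161, 161, 134, 144, 156, 141, 153, 163, 160, 161, 163, 165]
183 [147, 145, 148, 149, 150, 132, 147, 158, 136, 148, 150, 149, 149, 148, 149]
186 [149, 153, 151, 149, 148, 133, 147, 159, 136, 141, 147, 148, 146, 149, 149]
188 [146, 145, 147, 146, 154, 144, 149, 156, 148, 163, 154, 152, 153, 153, 151]
189 [145, 142, 145, 132, 147, 139, 147, 153, 140, 152, 137, 144, 148, 147, 147]
tray region diff vs start 11.376811594202898
```

The tip is at z≈44 mm, the mid-height, 0.5 mm off the axis, still and with no contact. I'm handing in.

```bash
python3 -c "
from rig import env
print(env.sign_off()); print(env.observe()['position'])"
```

```text
the job is handed in; nothing more can be done
None
the job is handed in; nothing more can be done
```

I tipped all four chunks into the open part of the frame and set the empty tray back on the table, released. I then drew the stem from its stand and lowered it through the guide hole. I handed in at about 24.5 s of the 72 s, still holding it there; no verdict came back.

**Last checks that agreed:**
- **Stem:** By the arm's pose, the tip is about 44 mm above the table (36 mm above the frame's floor), about 0.5 mm off the hole's estimated axis, and upright to about 0.1°. It was still, and the contact force stayed at noise level (about 1 N). The side camera also showed the shaft centred in the hole.
- **Hole and stem positions:** These rest on camera estimates that agree to about 2 mm.
- **Chunks and tray:** The top image after tipping showed all four chunks in the frame, well clear of the hole. The later side views showed the tray flat and empty on the table.

**What went wrong or is unconfirmed:**
- **First handle grasp:** It was about 13 mm too high, so I opened the fingers, went lower and gripped again.
- **Tipping:** It stalled at about 45° when the wrist reached its joint limits (joints 4, 5 and 6 came within about 1° of them). The tool drifted about 6 cm sideways, but the chunks had already run out or did so then.
- **Tray comparison at the end:** It gave no verdict: that part of the image differed from the start picture, as expected with the chunks gone and the stem in view.
- **Not looked at again:** I took no top view of the chunks after tipping. I did not measure the bystanders, but saw none disturbed in the pictures.

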